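Open the combination-locked candle box

ROBOT

A 6-joint arm with a two-finger parallel gripper is mounted at the origin on the work surface; the furniture and walls round the work are solid. World frame = base frame: x ahead of the robot, y to its left, z up, the work surface at z = 0. Lengths are in m, angles in rad, forces in N, time in s.
With the tool pointing down it reaches from about 0.275 to 0.975 m from the base axis. Payload 8.4 kg.
Tool frame: the origin (TCP) lies at the centre of the arm's flange, where the gripper is bolted on; the fingertips stand 190 mm ahead of it and the grasp point (between the pads) lies 171 mm ahead of it; z points along the fingers, y is the line along which they close (so a half turn about z gives the same grasp; the last joint's range is limited). The gripper opens to 92 mm and grips with 3 to 60 N. Pads are 20 mm wide; open, the fingers measure 128 mm over their backs; the gripper's body (75 mm by 189 mm) begins 69 mm behind the grasp point.
Start: joints at [-1.181, 0.353, 1.633, -0, 1.155, -0.002], TCP at [0.239, -0.578, 0.405] pointing down, gripper open.
Joint ranges: [-2.63, 2.63], [-0.92, 2.1], [0.06, 2.66], [-1.3, 4.44], [0, 2.69], [-3.02, 3.02]. Speed limits (rad/s): [2.22, 2.22, 2.79, 3.14, 3.14, 3.14].

INTERFACE

Orientations are given as a rotation vector (axis times angle).
In Python, from plant import goto, move_straight, move_joints, gripper_to, pause, ik, observe, read_camera, camera_model, IKError, finish_job gives the robot as it stands. Calls block until the motion is done:
- goto(position, orientation): joint-space move of the TCP to a pose.
- move_straight(position, ori=None, speed=0.15, max_force=None): straight line of the TCP; ori=None keeps the orientation; speed is the mean speed in m/s. With max_force (N) it stops when the force on the tool has changed by that much, and returns True; else False.
- move_joints(angles): joint-space move.
- gripper_to(opening, strength=None): opening from 0.0 (shut) to 1.0 (fully open); strength is the grip in N (None keeps the last); returns when the fingers have stopped.
- pause(seconds).
- ik(position, orientation): joint angles nearest the present ones, or None.
- observe(): the state.
- read_camera(name): name is "side" or "top"; returns the picture (420x560x3 uint8, blue, green, red); there is no depth.
- camera_model(name): a dict with "vertical_fov" (degrees; the focal length in pixels is half the picture's height over the tangent of half this angle, whatever the lens; pixels are square), "cx", "cy" (the principal point, pixels), "view" (4x4, takes a point from world to camera coordinates). Camera axes: x right, y down, z forward; pixel columns grow to the right and rows downward; lengths in m; the calibration is good to about 2 mm. A picture is of the moment at which its call begins. camera_model takes no time and is no camera call.
A pose or a line that the arm cannot do raises IKError and nothing moves.
- finish_job(): hands the job in; it is judged then, once.
The state is a dict: "t": time; "joint_positions": joint angles; "dq": joint speeds; "joint_torque": joint torques, N m; "tool_pos": TCP position; "tcp_rot": TCP orientation; "contact_force": force on the tool from outside, world axes, zero at the start; "torque": the same for the moment, N m; "grip_width": opening from 0.0 (shut) to 1.0 (fully open); "gripper_force": force on a finger pad.
Only numpy, scipy, OpenCV 4.12 (cv2) and the standard library are available. Lean on these libraries where they do the work, as an engineer would, in place of code of your own. Each camera call takes 0.05 s, during which the arm holds its last target. There are 200 camera calls.

TASK

The candle box on the table is locked by two dials. Turn the dial with the studs to number 4; the other dial's number has been forgotten, so turn that dial slowly until the latch bolt has drawn fully back, and stop there, for turning on pushes it shut again. Then lift the lid gently, without letting it fall, until it leans back on its stop, let go, and leave the things around the box as they stand.

Things in the scene. Friction and masses are not known exactly. Their poses are not given: they have to be found in the camera images.
- strongbox: Immovable white box, 235 mm along its x, 180 along its y, 75 tall. Origin on the table, 125 mm behind the front; x runs from the lock end (front) to the hinge end (at +110 mm). The front 95 mm are a closed lock housing, steel plate on top (z 76 mm); the rest is a bin under the lid. Front faces roughly the robot's right, y points roughly at the robot, the lid opens to the robot's left.
- dial_near (a joint): Dial nearer to the robot, at box (-80, +50) mm, vertical axis, among groups of 1 to 5 raised studs. 0 to 2.0 rad, grows clockwise from above; number k is at 0.5*(k-1), so 4 is at 1.5 rad. Right within about 0.15 rad. Starts between 0 and 1.0. Friction about 0.1 Nm; stays where left.
- dial_near_grip (a point): On the near dial's axis at grip height (101 mm above the table). Black knob: upright bar 14 mm wide, 46 mm long (22 mm behind the axis, 24 mm to the nose), 36 mm tall (z 77 to 113 mm above the table), on a disc of 25 mm radius, 4 mm thick. Keep fingertips above z = 85 mm: the bolt's cover between the dials is that high.
- dial_near_nose (a point): Tip of the near knob's pointed nose, 24 mm from the axis, at the same height as the grip point; the nose points at the set number (a white line on top runs along it).
- dial_far (a joint): Dial farther from the robot, at box (-80, -50) mm, with a plain fine scale. 0 to 1.8 rad, grows clockwise from above; starts at 0 to 0.2. Right position unknown, differs each time, within 0.55 to 1.4 rad. With the near dial at 4 the bolt creeps back from 0.25 rad before it, frees the lid within 0.1 rad of it, and is pushed shut again from 0.1 to 0.25 rad past it. Friction 0.1 to 0.3 Nm.
- dial_far_grip (a point): On the far dial's axis at grip height, knob shaped and sized like the near one.
- dial_far_nose (a point): Tip of the far knob's pointed nose, 24 mm from the axis.
- latch (a joint): Travel of the spring bolt, a dark flat bar 22 mm wide between the dials at z = 77 to 81 mm, under a steel cover but for its end over the lid. 0 = locked, reaching 2.5 mm over the lid's front edge; 0.004 m = fully back, drawn towards the front by its own 2 N spring; the lid is free beyond 0.003 m. It moves only as the dials let it.
- latch_tip (a point): Top of the bolt's lid-side end; moves 4 mm towards the front (box -x) when the latch frees.
- lid (a joint): Lid angle: 0 closed, 1.8 rad fully open against its stop (13 degrees past upright, where it leans by its own weight). Below about 1.55 rad it falls shut if let go. Lid about 0.3 kg, 138 mm from hinge to front edge; 2 to 3 N at the handle lift it. When open, the panel's edge stands 42 mm beside the handle bar on the lock side: open the fingers only a little there.
- lid_handle (a point): Middle of the handle: round steel bar 9 mm thick, 80 mm long along box y; when closed at box x = -10 mm, 120 mm above the table, 40 mm clear above the lid, on end legs down to the lid; 127 mm from the hinge line. Can be pinched across from above (fingers before and behind); it turns between the fingers, so a gripper pointing down can follow it all the way.
- lid_hinge (a point): Middle of the hinge line, along the box's y, at box x = 108 mm, 72 mm above the table. The lid swings up and over towards box +x about it.
- cup_c: Bystander: plain grey-white beaker without handle, 79 mm wide, 103 mm tall, loose; origin at its underside. Leave it alone.
- salt_shaker: Bystander: salt shaker 44 mm wide, 90 mm tall, loose; origin at its underside. Leave it alone.
- honey_jar: Bystander: glass jar 71 mm wide, 110 mm tall, loose; origin at its underside. Leave it alone.

How it is judged:
On the way, in this order (a step that is already met when the one before it is completed fails the run):
1. the latch bolt has drawn back while the lid is still closed (value of joint latch above 0.003 m and value of joint lid below 0.1 rad), for 0.2 s.
2. the lid leans on its stop (value of joint lid above 1.72 rad), for 0.2 s.
At the end, for the whole second after the job is handed in: The lid rests on its stop (over 1.72 of 1.8 rad), still; the latch bolt is free (over 3 of 4 mm); the studded dial stands at number 4 (within half a number); cup, salt shaker and honey jar stand upright within 30 mm of where they were (value of joint lid above 1.72 rad and velocity of joint lid between -0.05 and 0.05 rad/s and value of joint latch above 0.003 m and value of joint dial_near between 1.25 and 1.75 rad and angle between each of cup_c, salt_shaker, honey_jar's own z axis and vertical below 0.2 rad); the robot touches nothing.
It fails at once if the lid forced up while the latch holds it (value of joint lid above 0.12 rad and value of joint latch below 0.002 m).
It fails at once if the lid thrown against its stop (faster than 1.5 rad/s near it) (value of joint lid above 1.45 rad and velocity of joint lid above 1.5 rad/s).
It fails at once if the lid dropped back shut (faster than 2.5 rad/s) (velocity of joint lid below -2.5 rad/s).
It fails at once if the cup, the salt shaker or the honey jar pushed more than 30 mm (distance of any of cup_c, salt_shaker, honey_jar from where it was at the start of the episode above 0.03 m).
It also fails if it takes over 70 s, if anything falls off the work surface, if the arm or the gripper's body presses on something with over 40 N, if the wrist force passes 120 N, or if a joint passes its speed limit or range.

## Working session

There is one attempt and no reset: what is moved stays moved. The work goes in short steps, each a Python script; the robot and the scene stay as the last script left them, time stands still between calls to the robot, and variables do not carry over. Pictures are saved under pics/ and viewed, at most 10 in all, crops included, and the job is handed in when it is done.

```bash
mkdir -p pics; ls; python3 - <<'E'
from plant import *
import cv2,numpy as np
np.set_printoptions(precision=4,suppress=True)
for n in("top","side"):
    im=read_camera(n); cv2.imwrite(f"pics/{n}0.png",im); print(n,camera_model(n))
o=observe(); print(o['t'],o['tool_pos'],o['tcp_rot'],o['grip_width'])
E
```

```text
pics
top {'vertical_fov': 43.7166910054396, 'cx': 285.0780766721471, 'cy': 210.603497149874, 'view': array([[ 0.0219, -0.9996,  0.018 , -0.076 ],
       [-0.9968, -0.0233, -0.0768,  0.5042],
       [ 0.0772, -0.0163, -0.9969,  1.2322],
       [ 0.    ,  0.    ,  0.    ,  1.    ]])}
side {'vertical_fov': 49.69957127417502, 'cx': 277.3082702683586, 'cy': 206.3822291907029, 'view': array([[-0.9998, -0.0192,  0.0012,  0.4659],
       [-0.0076,  0.3368, -0.9416,  0.1283],
       [ 0.0177, -0.9414, -0.3369,  0.8595],
       [ 0.    ,  0.    ,  0.    ,  1.    ]])}
0.1 [ 0.2386 -0.5775  0.404 ] [-3.0803 -0.6112  0.0004] 0.9972880867302217
```

View pics/top0.png

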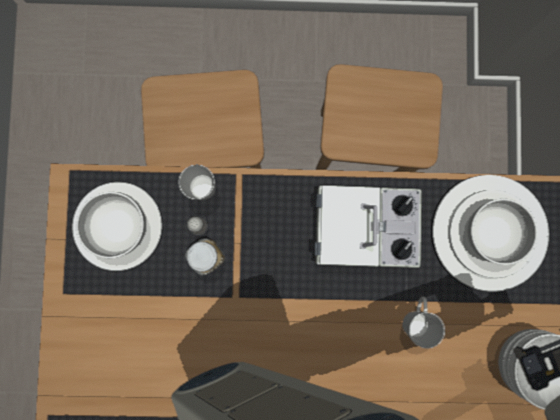

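View pics/side0.png

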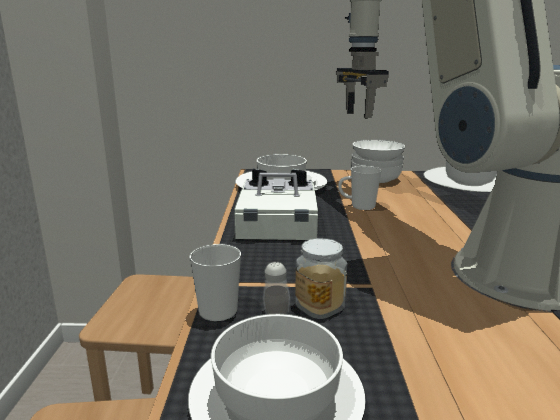

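The top view shows the box with the handle near (371,226), the far dial near (402,205) and the near dial near (403,248). The bystanders are well to the left, near (197,182–258). I'll enlarge the box area.

```bash
python3 - <<'E'
import cv2
im=cv2.imread("pics/top0.png")[178:278,305:435]
cv2.imwrite("pics/top0c.png",cv2.resize(im,None,fx=6,fy=6,interpolation=cv2.INTER_CUBIC))
E
```

```text
(no output)
```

View pics/top0c.png

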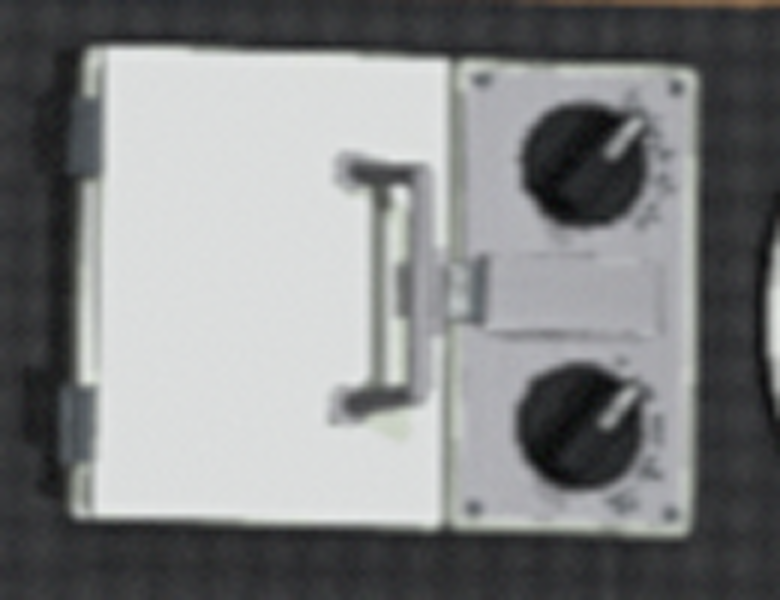

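```bash
cat > h.py <<'E'
from plant import *
import cv2, numpy as np
from scipy.optimize import least_squares
from scipy.spatial.transform import Rotation as R
np.set_printoptions(precision=4,suppress=True)
def proj(n,P):
    m=camera_model(n); c=np.atleast_2d(P)@m["view"][:3,:3].T+m["view"][:3,3]
    f=210/np.tan(np.radians(m["vertical_fov"]/2))
    return c[:,:2]/c[:,2:]*f+[m["cx"],m["cy"]]
def unproj(n,uv,z):
    m=camera_model(n); f=210/np.tan(np.radians(m["vertical_fov"]/2)); V=m["view"]
    uv=np.atleast_2d(uv); d=np.c_[(uv-[m["cx"],m["cy"]])/f,np.ones(len(uv))]@V[:3,:3]
    c=-V[:3,:3].T@V[:3,3]; return c+d*((z-c[2])/d[:,2])[:,None]
def box2w(p,P):
    return np.atleast_2d(P)@R.from_euler('z',p[2]).as_matrix().T+[p[0],p[1],0]
E
python3 - <<'E'
from h import *
crop=lambda a:np.array([305,178])+(np.array(a,float)+.5)/6-.5
B=np.array([[-125,-90,75],[-125,90,75],[-80,-50,81],[-80,50,81],[-10,-40,120],[-10,40,120]])/1e3
px=crop([[697,68],[690,535],[583,165],[579,427],[424,166],[417,403]])
s=least_squares(lambda p:(proj("top",box2w(p,B))-px).ravel(),[.55,-.1,np.pi/2])
print(s.x,"res px\n",s.fun.reshape(-1,2))
p=s.x; np.save("box.npy",p)
for n,l in(("far",[[613,155],[640,122]]),("near",[[605,425],[635,388]])):
    w=unproj("top",crop(l),.113); d=w[1]-w[0]; c=box2w(p,[[-.08,-.05 if n=="far" else .05,.113]])[0]
    t=w[1]-c
    print(n,"axis",c,"line dir",np.arctan2(d[1],d[0])-p[2],"axis-tip dir",np.arctan2(t[1],t[0])-p[2],"r",np.hypot(t[0],t[1]))
print("handle",box2w(p,[[-.01,0,.12]]),"hinge",box2w(p,[[.108,0,.072]]))
uv=crop([[450,160],[450,440]])
# stud groups
for q in [[636,95],[664,130],[668,180],[650,215]]+[[622,360],[650,390],[657,430],[650,465],[620,500]]:
    w=unproj("top",crop(q),.078)[0]; w2=R.from_euler('z',-p[2]).apply(w-[p[0],p[1],0])*1e3
    cy=-50 if w2[1]<0 else 50
    print(q,w2,np.arctan2(w2[1]-cy,w2[0]+80))
E
```

```text
[ 0.4711 -0.2499  1.5581] res px
 [[ 0.3259 -0.2588]
 [ 0.3481  0.3643]
 [ 0.2121 -0.0815]
 [ 0.1167  0.0761]
 [-0.6774  1.572 ]
 [-0.2887 -1.6645]]
far axis [ 0.5201 -0.3306  0.113 ] line dir -2.232066888034244 axis-tip dir -2.3297997709985574 r 0.018617708285435856
near axis [ 0.4201 -0.3293  0.113 ] line dir -2.231378461079445 axis-tip dir -2.2726573108498718 r 0.01942249523203538
handle [[ 0.471  -0.2599  0.12  ]] hinge [[ 0.4725 -0.142   0.072 ]]
[636, 95] [-100.1283  -77.721    78.    ] -2.198828043934428
[664, 130] [-111.0981  -64.6506   78.    ] -2.701323624704803
[668, 180] [-112.9285  -45.5114   78.    ] 3.006114101448157
[650, 215] [-106.2351  -31.8551   78.    ] 2.5365100967406455
[622, 360] [-96.4162  23.8171  78.    ] -2.130821419146643
[650, 390] [-107.2865   34.8338   78.    ] -2.6342966485886508
[657, 430] [-110.1941   49.9041   78.    ] -3.138417547101787
[650, 465] [-107.7343   63.2398   78.    ] 2.6962027594092466
[620, 500] [-96.5277  76.8517  78.    ] 2.122547479323041
```

```bash
cat >> h.py <<'E'
p=np.load("box.npy")
def down(a): # tool y at world yaw a
    return (R.from_euler('z',a+np.pi/2)*R.from_euler('x',np.pi)).as_rotvec()
def wp(x,y,z): return box2w(p,[[x,y,z]])[0]+[0,0,.171]
E
python3 - <<'E'
from h import *
for n,by,nose,turn in(("near",.05,-2.25,-1.39),("far",-.05,-2.27,-1.6)):
  for k in(1,-1):
    a=nose+p[2]+k*np.pi/2
    q=[ik(wp(-.08,by,z),down(a+t)) for z,t in((.2,0),(.108,0),(.108,turn))]
    print(n,k,a,*q,sep="\n")
print(camera_model("top")["view"][:3,:3].T@-camera_model("top")["view"][:3,3])
E
```

```text
near
1
0.8789174851060135
[-0.6676  0.2488  1.8619 -0.      1.0308 -1.5465]
[-0.6676  0.3719  1.9341 -0.      0.8355 -1.5465]
[-0.6676  0.3719  1.9341 -0.      0.8355 -0.1565]
near
-1
-2.2626751684837796
[-0.6676  0.2488  1.8619 -0.      1.0308  1.5951]
[-0.6676  0.3719  1.9341 -0.      0.8355  1.5951]
[-0.6676  0.3719  1.9341 -0.      0.8355  2.9851]
far
1
0.8589174851060135
[-0.5686  0.3724  1.685   0.      1.0842 -1.4275]
[-0.5686  0.4795  1.7525 -0.      0.9095 -1.4275]
[-0.5686  0.4795  1.7525 -0.      0.9095  0.1725]
far
-1
-2.2826751684837796
[-0.5686  0.3724  1.685   0.      1.0842  1.7141]
[-0.5686  0.4795  1.7525  0.      0.9095  1.7141]
[-0.5686  0.4795  1.7525 -0.      0.9095 -2.9691]
[ 0.4091 -0.0442  1.2684]
```

```bash
python3 - <<'E'
from h import *
a=-2.25+p[2]+np.pi/2
gripper_to(0.45,40)
goto(wp(-.08,.05,.16),down(a))
hit=move_straight(wp(-.08,.05,.108),speed=.1,max_force=8)
o=observe();print(hit,o['t'],o['tool_pos'],wp(-.08,.05,.108),o['contact_force'])
gripper_to(0.0,40)
o=observe();print(o['t'],o['grip_width']*92,o['gripper_force'],o['contact_force'],o['torque'])
cv2.imwrite("pics/grip1.png",read_camera("top"))
q=np.array(o['joint_positions'])
for f in(.5,1):
    g=q.copy(); g[5]+=1.39*f; move_joints(g); o=observe();print(o['t'],o['joint_positions'][5],o['torque'],o['contact_force'])
E
```

```text
False 3.0 [ 0.4202 -0.3296  0.2792] [ 0.4201 -0.3293  0.279 ] [0.1688 0.2345 0.7657]
3.525 13.652740874829703 39.94759440422058 [-3.7255 -4.0698  2.5449] [-0.794   0.5997 -0.0614]
4.275 -0.8541618726441051 [-0.2646  0.0348 -0.1041] [-0.7461 -0.8636 -0.9683]
4.975 -0.15999907372636585 [-0.4699  0.2773 -0.1293] [-2.0617 -1.7749  0.5127]
```

View pics/grip1.png

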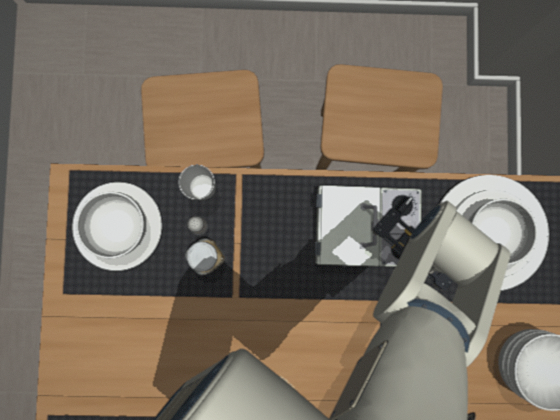

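The pads hold the near knob squarely (13.7 mm) and it has turned by 1.39 rad. In this view the wrist hangs to the right of the latch, so the latch may stay visible while I turn the far dial.

```bash
python3 - <<'E'
from h import *
gripper_to(0.4,40)
move_straight(wp(-.08,.05,.16),speed=.15)
a=-2.27+p[2]+np.pi/2
goto(wp(-.08,-.05,.16),down(a))
hit=move_straight(wp(-.08,-.05,.108),speed=.1,max_force=8)
print(hit,observe()['t'])
gripper_to(0.0,40)
o=observe();print(o['t'],o['grip_width']*92,o['joint_positions'],o['torque'])
q=np.array(o['joint_positions']); np.save("q0.npy",q)
im=read_camera("top")
cv2.imwrite("pics/far0.png",im)
cv2.imwrite("pics/far0c.png",cv2.resize(im[178:278,305:435],None,fx=6,fy=6,interpolation=cv2.INTER_CUBIC))
E
```

```text
False 7.8083
8.275 13.642700645237978 [-0.5693  0.4787  1.7522 -0.0017  0.91   -1.4274] [-0.5868  0.4836 -0.0675]
```

View pics/far0c.png

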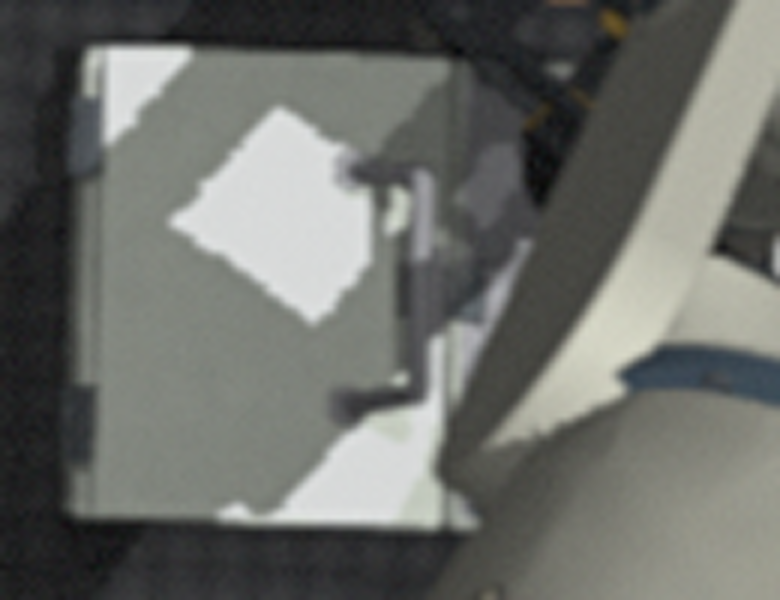

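The bolt end, about (445–487, 255–322) in the crop, stays visible just right of the handle bar, but it is in shadow. I'll turn in small steps and record rectified profiles of the bolt end.

```bash
cat >> h.py <<'E'
xs=np.arange(-48,-17.9,.25); ys=np.arange(-20,20.1,.25)
def rect(n=3):
    X,Y=np.meshgrid(xs,ys); P=box2w(p,np.c_[X.ravel(),Y.ravel(),np.full(X.size,81)]/1e3)
    uv=proj("top",P).reshape(*X.shape,2).astype(np.float32)
    im=np.mean([read_camera("top").astype(np.float32) for _ in range(n)],0)
    return cv2.remap(im,uv[...,0],uv[...,1],cv2.INTER_CUBIC)
def step(d):
    g=np.load("q0.npy"); g[5]+=d; move_joints(g); pause(.1)
    r=rect(); np.save(f"r_{d:.2f}.npy",r); o=observe()
    pr=r[abs(ys)<8].mean((0,2)); print(f"{d:.2f} t{o['t']:.1f} Mz{o['torque'][2]:.3f}",pr[::8].round().astype(int))
def montage(ds,name):
    rows=[cv2.resize(np.clip(np.load(f"r_{d:.2f}.npy")*1.3,0,255).astype(np.uint8),None,fx=1.55,fy=1.4,interpolation=cv2.INTER_CUBIC) for d in ds]
    while len(rows)%4: rows.append(rows[-1]*0)
    cv2.imwrite(name,np.vstack([np.hstack(rows[i:i+4]) for i in range(0,len(rows),4)]))
E
python3 - <<'E'
from h import *
print(xs[::8])
ds=[0,.15,.25,.35,.40,.45,.5,.55]
for d in ds: step(d)
montage(ds,"pics/m1.png"); print(cv2.imread("pics/m1.png").shape)
E
```

```text
[-48. -46. -44. -42. -40. -38. -36. -34. -32. -30. -28. -26. -24. -22.
 -20. -18.]
0.00 t8.8 Mz-0.084 [152 141 114  88  75  78  86  89  85  78  74  81  85  84  89  91]
0.15 t9.3 Mz0.019 [156 144 115  87  75  79  86  87  83  78  74  81  84  85  89  91]
0.25 t9.8 Mz-0.041 [157 144 115  87  75  79  88  90  87  81  76  82  85  84  89  91]
0.35 t10.3 Mz-0.070 [156 144 115  87  74  79  86  89  86  80  76  82  84  85  89  90]
0.40 t10.8 Mz-0.141 [156 144 114  87  75  80  87  85  79  73  72  80  84  84  89  91]
0.45 t11.3 Mz-0.140 [156 143 114  87  79  89  96  91  80  75  83  90  87  84  89  91]
0.50 t11.8 Mz-0.116 [156 143 114  90  88  94  93  86  78  74  82  90  87  84  89  90]
0.55 t12.3 Mz-0.066 [156 143 113  91  92  97  96  88  78  74  83  91  86  84  89  90]
(450, 752, 3)
```

View pics/m1.png

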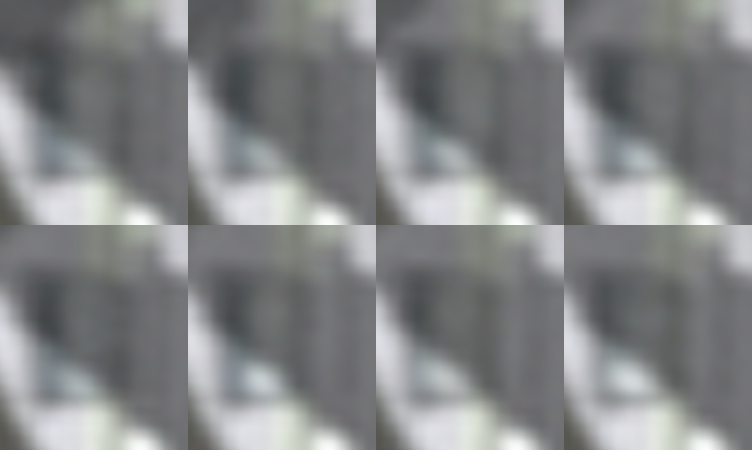

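The strips show the bolt end with a dark edge near x −28 that seems to shift a little from 0.45 on. Shadow may be the cause, so I'll check the saved profiles in more detail before turning further.

```bash
python3 - <<'E'
from h import *
sel=slice(32,112,4); print("x   ",xs[sel].round().astype(int))
for y0,y1 in((-10,-5),(-5,0),(0,5),(5,10)):
    print("band",y0,y1)
    for d in [0,.25,.35,.4,.45,.5,.55]:
        r=np.load(f"r_{d:.2f}.npy"); print(f"{d:.2f}",r[(ys>y0)&(ys<y1)].mean((0,2))[sel].round().astype(int))
E
```

```text
x    [-40 -39 -38 -37 -36 -35 -34 -33 -32 -31 -30 -29 -28 -27 -26 -25 -24 -23
 -22 -21]
band -10 -5
0.00 [57 60 65 71 75 79 81 82 82 81 79 78 78 81 84 85 86 86 84 85]
0.25 [59 61 66 73 78 82 84 85 84 83 81 78 78 81 84 85 85 85 84 86]
0.35 [59 61 66 72 77 81 84 84 85 84 83 80 80 82 84 85 85 85 85 86]
0.40 [59 62 68 74 78 79 80 80 78 76 75 74 76 78 82 84 85 85 84 85]
0.45 [62 66 71 77 81 83 83 82 79 76 76 78 83 88 91 90 87 85 85 86]
0.50 [65 70 74 78 80 81 82 81 78 76 76 79 84 88 90 90 87 85 85 86]
0.55 [68 71 73 76 78 79 79 78 76 73 74 79 84 89 92 91 88 85 84 85]
band -5 0
0.00 [57 59 66 74 81 86 87 86 85 84 81 77 77 79 82 84 86 86 84 86]
0.25 [56 58 64 72 78 83 87 88 88 87 84 79 78 80 83 85 85 85 85 87]
0.35 [57 59 64 72 77 82 85 85 86 86 83 79 78 79 82 84 85 86 85 87]
0.40 [57 60 67 75 79 82 82 80 78 77 75 74 75 77 81 83 85 86 85 87]
0.45 [61 65 72 80 84 86 86 83 80 76 76 78 83 87 91 91 88 86 85 86]
0.50 [66 70 75 79 81 82 81 80 77 75 75 78 83 88 91 90 88 86 85 86]
0.55 [68 71 75 79 81 82 83 82 79 76 76 79 84 88 91 90 86 85 85 86]
band 0 5
0.00 [86 80 79 80 83 85 85 85 83 81 77 73 7
[... 393 characters left out ...]
  99  95  92  87  82  79  75  74  75  79  84  88  91  90  87  85
  84  85]
band 5 10
0.00 [101 102 108 113 117 117 113 105  96  88  79  74  72  76  80  82  84  83
  83  85]
0.25 [104 108 118 125 129 126 119 107  96  86  77  72  72  76  80  83  84  84
  83  86]
0.35 [104 110 120 128 131 128 120 108  96  87  78  74  73  76  80  82  83  83
  83  86]
0.40 [103 107 115 121 124 122 115 103  92  82  73  70  70  74  79  81  82  83
  83  86]
0.45 [111 123 138 147 148 140 127 109  93  82  75  77  81  85  88  87  85  83
  83  85]
0.50 [126 133 140 141 137 127 117 103  90  80  75  76  80  85  88  87  84  83
  84  86]
0.55 [139 149 156 156 150 136 122 105  90  81  75  77  81  86  89  87  84  83
  83  85]
```

The change shows in every band. From about 0.40 the dark tip edge moves from −28 to −30.5 and the bolt's front end moves with it, so the bolt is creeping back. I'll take a few more small steps to find where it stops.

```bash
python3 - <<'E'
from h import *
for d in(.6,.65): step(d)
sel=slice(32,112,4); print("x   ",xs[sel].round().astype(int))
for y0,y1 in((-10,-5),(-5,0),(0,5),(5,10)):
    print("band",y0,y1)
    for d in [.45,.5,.55,.6,.65]:
        r=np.load(f"r_{d:.2f}.npy"); print(f"{d:.2f}",r[(ys>y0)&(ys<y1)].mean((0,2))[sel].round().astype(int))
E
```

```text
0.60 t12.8 Mz-0.116 [156 143 114  91  92  96  93  82  73  75  85  90  87  84  89  90]
0.65 t13.3 Mz-0.098 [146 142 115  92  95  99  93  82  75  76  85  90  86  84  89  90]
x    [-40 -39 -38 -37 -36 -35 -34 -33 -32 -31 -30 -29 -28 -27 -26 -25 -24 -23
 -22 -21]
band -10 -5
0.45 [62 66 71 77 81 83 83 82 79 76 76 78 83 88 91 90 87 85 85 86]
0.50 [65 70 74 78 80 81 82 81 78 76 76 79 84 88 90 90 87 85 85 86]
0.55 [68 71 73 76 78 79 79 78 76 73 74 79 84 89 92 91 88 85 84 85]
0.60 [71 75 80 83 83 82 80 78 76 75 78 82 87 90 91 90 88 85 84 85]
0.65 [71 75 79 83 84 83 81 78 76 76 78 81 86 89 91 90 88 86 85 86]
band -5 0
0.45 [61 65 72 80 84 86 86 83 80 76 76 78 83 87 91 91 88 86 85 86]
0.50 [66 70 75 79 81 82 81 80 77 75 75 78 83 88 91 90 88 86 85 86]
0.55 [68 71 75 79 81 82 83 82 79 76 76 79 84 88 91 90 86 85 85 86]
0.60 [74 79 83 86 87 85 82 79 76 74 76 80 85 89 91 90 88 86 85 86]
0.65 [74 78 82 85 84 83 82 80 77 76 78 82 86 90 91 90 87 85 85 86]
band 0 5
0.45 [89 86 87 88 88 87 85 81 77 75 76 79 84 88 90 90 87 85 84 85]
0.50 [100  97  96  92  87  83  81  79  75  73  74  77  83  88  91  90  87  84
  84  85]
0.55 [102 100  99  95  92  87  82  79  75  74  75  79  84  88  91  90  87  85
  84  85]
0.60 [103 101  98  93  88  81  75  71  68  69  73  79  86  89  91  90  87  85
  84  85]
0.65 [111 109 106  98  90  81  74  70  69  71  76  81  87  90  91  89  86  84
  83  85]
band 5 10
0.45 [111 123 138 147 148 140 127 109  93  82  75  77  81  85  88  87  85  83
  83  85]
0.50 [126 133 140 141 137 127 117 103  90  80  75  76  80  85  88  87  84  83
  84  86]
0.55 [139 149 156 156 150 136 122 105  90  81  75  77  81  86  89  87  84  83
  83  85]
0.60 [122 127 131 131 128 118 109  96  85  78  75  78  82  86  88  86  84  82
  82  85]
0.65 [123 126 130 130 127 119 111 100  89  81  77  79  82  86  88  87  84  83
  83  85]
```

```bash
python3 - <<'E'
from h import *
step(.69)
sel=slice(32,112,4); print("x   ",xs[sel].round().astype(int))
for y0,y1 in((-10,-5),(-5,0),(0,5),(5,10)):
    for d in [.6,.65,.69]:
        r=np.load(f"r_{d:.2f}.npy"); print(f"{d:.2f}",r[(ys>y0)&(ys<y1)].mean((0,2))[sel].round().astype(int))
# release, lift, stand clear on the hinge side and look
gripper_to(0.4,40); move_straight(wp(-.08,-.05,.16),speed=.15)
goto(wp(-.01,0,.25)+[-.12,.25,.05],down(p[2]))
im=read_camera("top"); print(observe()['t'])
cv2.imwrite("pics/clear.png",im)
c=[cv2.resize(i[178:278,365:430],None,fx=6,fy=6,interpolation=cv2.INTER_CUBIC) for i in(cv2.imread("pics/top0.png"),im)]
cv2.imwrite("pics/clearc.png",np.hstack(c))
E
```

```text
0.69 t13.8 Mz-0.114 [107 121 110  93  96  99  93  83  75  76  85  91  87  84  88  90]
x    [-40 -39 -38 -37 -36 -35 -34 -33 -32 -31 -30 -29 -28 -27 -26 -25 -24 -23
 -22 -21]
0.60 [71 75 80 83 83 82 80 78 76 75 78 82 87 90 91 90 88 85 84 85]
0.65 [71 75 79 83 84 83 81 78 76 76 78 81 86 89 91 90 88 86 85 86]
0.69 [70 75 79 83 84 83 81 79 77 76 78 81 86 90 91 90 88 85 84 85]
0.60 [74 79 83 86 87 85 82 79 76 74 76 80 85 89 91 90 88 86 85 86]
0.65 [74 78 82 85 84 83 82 80 77 76 78 82 86 90 91 90 87 85 85 86]
0.69 [75 78 81 83 84 83 81 79 77 76 78 82 86 89 91 90 88 86 84 86]
0.60 [103 101  98  93  88  81  75  71  68  69  73  79  86  89  91  90  87  85
  84  85]
0.65 [111 109 106  98  90  81  74  70  69  71  76  81  87  90  91  89  86  84
  83  85]
0.69 [111 109 106  98  90  81  75  71  69  72  76  82  87  90  91  89  86  84
  83  85]
0.60 [122 127 131 131 128 118 109  96  85  78  75  78  82  86  88  86  84  82
  82  85]
0.65 [123 126 130 130 127 119 111 100  89  81  77  79  82  86  88  87  84  83
  83  85]
0.69 [122 128 130 131 128 120 111 100  89  81  77  79  82  86  88  87  85  83
  82  85]
16.35
```

View pics/clearc.png

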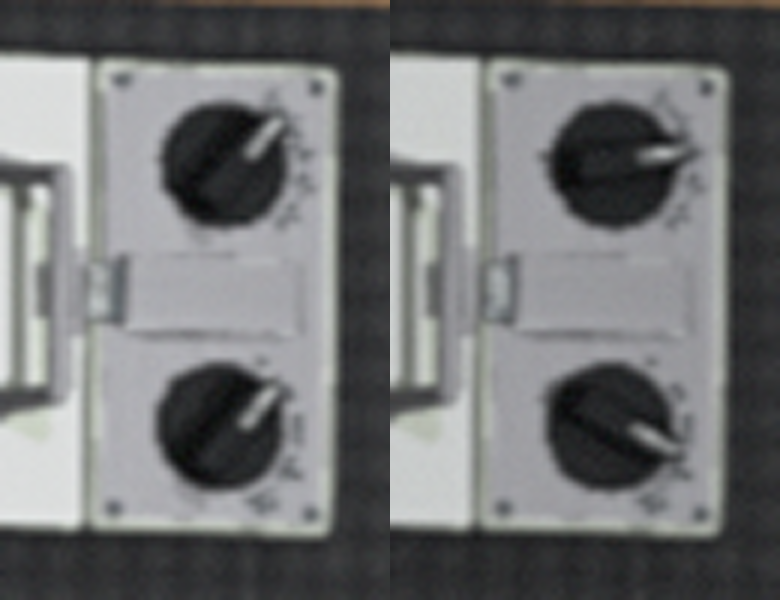

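The clear view shows the bolt tip back about 10 crop pixels (4 mm), at the lid's edge. It has settled, since the profiles no longer change between 0.65 and 0.69. The near nose points at the fourth stud group at about (680,452). Next is the lid: pinch the handle and follow its arc.

```bash
cat > lid.py <<'E'
from h import *
def hp(th,dz=0):
    return wp(.108+.1274*np.cos(2.7553-th),0,.072+.1274*np.sin(2.7553-th)+dz)
ths=list(np.arange(.05,1.7,.1))+[1.70,1.74,1.775]
a=p[2]; print([ik(hp(t),down(a)) is not None for t in ths].count(False), ik(hp(0),down(a)),ik(hp(1.8,.1),down(a)))
gripper_to(.4,12)
goto(hp(0,.07),down(a)); print("down",move_straight(hp(0),speed=.12,max_force=8))
gripper_to(0,12); o=observe(); print(o['t'],"width",o['grip_width']*92,o['contact_force'])
for t in ths:
    hit=move_straight(hp(t),speed=.05 if t<1.4 else .035,max_force=15 if t>.15 else 9); o=observe()
    print(f"{t:.2f} t{o['t']:.1f}",hit,(o['tool_pos']-hp(t))*1e3,o['contact_force'],round(o['grip_width']*92,1))
    if hit: break
E
python3 lid.py
```

```text
0 [-0.5071  0.3598  1.9176  0.      0.8642 -2.0652] [-0.1466  0.0785  1.8869  0.      1.1762 -1.7047]
down False
18.975 width 8.47241011422354 [-0.7288 -5.6937  1.458 ]
0.05 t19.2 False [ 0.1259 -0.5407  0.3902] [-1.38   -6.3684  1.367 ] 8.4
0.15 t19.7 False [ 0.1184 -0.6568  0.5146] [-1.8958 -7.8752  2.6583] 8.6
0.25 t20.1 False [ 0.1101 -0.8     0.6861] [-2.322  -8.6429  2.5267] 8.7
0.35 t20.5 False [ 0.1141 -0.9475  0.8861] [-2.0716 -8.2566  5.4243] 8.4
0.45 t20.9 False [ 0.1267 -1.1112  1.1498] [ -4.1406 -10.1719   7.8412] 8.4
0.55 t21.3 False [ 0.2031 -1.0646  1.2976] [-4.4722 -9.3337  9.4892] 8.2
0.65 t21.7 False [ 0.2622 -0.7941  1.2326] [-2.9273 -7.2521  9.502 ] 8.5
0.75 t22.1 False [ 0.2401 -0.5035  1.0801] [-3.7215 -6.6472  8.1522] 8.6
0.85 t22.5 False [ 0.1986 -0.1752  0.8066] [-2.1176 -4.0571  6.5525] 8.4
0.95 t22.9 False [ 0.1956 -0.048   0.3702] [-0.4594 -2.7734  5.869 ] 8.7
1.05 t23.3 False [0.1877 0.0472 0.0551] [ 1.0216 -1.9493  2.8496] 8.3
1.15 t23.7 False [ 0.119   0.3652 -0.0524] [ 2.3741 -1.451  -0.1206] 8.0
1.25 t24.1 False [ 0.0455  0.3438 -0.025 ] [ 3.1266 -0.9236 -0.3099] 8.6
1.35 t24.6 False [ 0.0036  0.3336 -0.0286] [ 3.6511 -1.5682  0.941 ] 8.3
1.45 t25.1 False [-0.0321  0.1954 -0.0726] [ 2.9173 -1.0667  0.3917] 8.3
1.55 t25.6 False [-0.1037  0.1877 -0.1606] [ 2.5897 -0.8268 -0.8813] 8.4
1.65 t26.1 False [-0.0755  0.1888 -0.1178] [ 0.7719 -0.6321 -0.4593] 8.3
1.70 t26.4 False [-0.0658  0.1613 -0.1578] [ 0.8959  0.0224 -0.8927] 8.3
1.74 t26.7 False [-0.0609  0.1636 -0.1566] [ 0.2016 -0.244  -0.9282] 8.2
1.77 t27.0 False [-0.0636  0.1563 -0.1491] [ 0.8033 -1.7791 -0.6939] 8.4
```

```bash
python3 - <<'E'
from h import *
gripper_to(.2,12); pause(.3); o=observe(); print(o['t'],o['contact_force'],o['grip_width']*92)
P=np.array(o['tool_pos'])
print(move_straight(P+[0,0,.14],speed=.12,max_force=6),observe()['contact_force'])
goto(P+[-.15,-.2,.16],o['tcp_rot']); pause(.3)
a,b=read_camera("top"),read_camera("side"); print(observe()['t'],observe()['contact_force'])
cv2.imwrite("pics/end.png",np.hstack([a[150:300,150:430],b[130:330,180:390][:150*200//150][:150]]) if 0 else np.hstack([cv2.resize(a[160:290,160:430],(400,193)),cv2.resize(b[110:330,180:400],(400,400))[:400]][1:]+[cv2.copyMakeBorder(cv2.resize(a[160:290,160:430],(400,193)),0,207,0,0,cv2.BORDER_CONSTANT)]))
E
```

```text
27.6667 [ 0.2971  0.931  -1.056 ] 18.740580412896023
False [-0.5174 -0.0778  0.4558]
30.3667 [ 0.1023 -0.5448 -0.8414]
```

View pics/end.png

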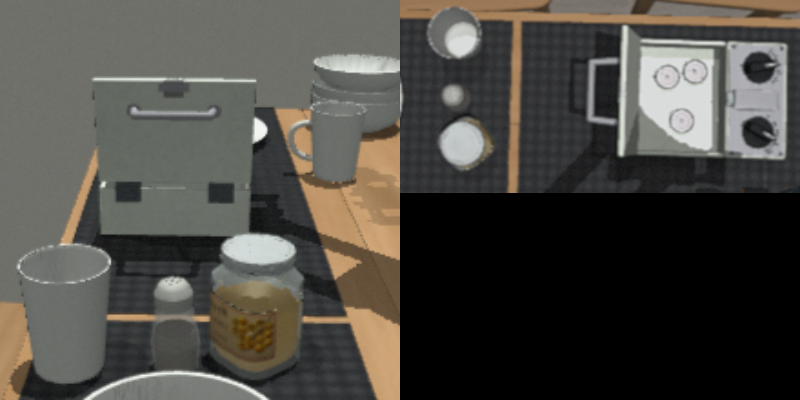

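The pictures show the lid leaning back on its stop with the candles visible in the bin, the dials as I left them, the three bystanders upright in their places and the arm clear of everything.

```bash
python3 -c "
from plant import *
print(finish_job())"
```

```text
the job is handed in; nothing more can be done
None
```

The job is handed in: the studded dial is at 4, the other dial is stopped with the bolt drawn fully back, the lid leans open on its stop, and the cup, salt shaker and honey jar were not touched (about 30 s of the 70 s used; no verdict was returned).

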